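# Two specimen kits at the core sampling table

### The job

Make up the two specimen kits from the cut rock on the sampling table: the large cube, the small cube and the small plug go into the tray with three compartments, the tall plug and the flat thin-section billet into the tray with two. Put one specimen in each compartment, resting flat on its floor and the same way up as it is now (plugs standing on end), and set each one down rather than dropping it. Leave the half-round and the quarter-round core pieces lying where they are.

Things in the scene. Friction and masses are not known exactly. Their poses are not given: they have to be found in the camera images.
- large_cube: large sawn rock cube, 45 x 45 x 45 mm, grey, about 0.24 kg; origin at the centre of its underside, x and y along its edges, z up
- small_cube: small sawn rock cube, 25 x 25 x 25 mm, grey, about 0.04 kg; origin at the centre of its underside, x and y along its edges, z up
- small_plug: small drilled rock plug standing on end, a plain cylinder 25 mm in diameter and 40 mm high, grey, about 0.05 kg; origin at the centre of its underside, z up along its axis
- tall_plug: tall drilled rock plug standing on end, a plain cylinder 38 mm in diameter and 76 mm high, grey, about 0.22 kg; origin at the centre of its underside, z up along its axis
- billet: thin-section billet, a flat sawn rock slab lying on its broad face, 48 mm (x) by 28 mm (y) by 12 mm high, grey, about 0.04 kg; origin at the centre of its underside, z up
- half_round: half-round core piece that stays where it is: half of a cylinder of radius 32 mm, 58 mm long, lying on its flat face, round side up, 32 mm high, grey; origin at the centre of its flat underside, x along its length, z up
- quarter_round: quarter-round core piece that stays where it is: a quarter of a cylinder of radius 34 mm, 62 mm long, lying on one flat face, the other flat face upright, 34 mm high, grey; its footprint is 62 mm (x, centred on the origin) by 34 mm (y, from -14.5 mm at the upright face to +19.5 mm); origin on its underside, z up
- three_tray: shallow white specimen tray with a slate-grey floor, open on top, 256 mm long (x) by 98 mm wide (y), 16 mm high, fixed to the table, with three equal compartments in a row along x, each 80 mm (x) by 90 mm (y) inside, centred at x = -84, 0 and +84 mm, y = 0; floor, walls and partitions 4 mm thick. Origin at the centre of its underside, on the table top, z up
- two_tray: shallow white specimen tray with a slate-grey floor, open on top, 172 mm long (x) by 98 mm wide (y), 16 mm high, fixed to the table, with two equal compartments in a row along x, each 80 mm (x) by 90 mm (y) inside, centred at x = -42 and +42 mm, y = 0; floor, walls and partitions 4 mm thick. Origin at the centre of its underside, on the table top, z up
Not all that is in view belongs to the job. What is shaped like the billet but brown or yellow is not meant.

How it is judged:
At the end, for the whole second after the job is handed in: Each specimen in its kit's tray, one to a compartment (centre inside it), underside on the tray floor within 4 mm, upright within 0.1 rad as it started, released and at rest; half-round and quarter-round pieces within 30 mm of their starts (y of large_cube in the frame of three_tray between -0.045 and 0.045 m and z of large_cube in the frame of three_tray between 0 and 0.008 m and angle between each of large_cube, small_cube, small_plug, tall_plug, billet's own z axis and vertical below 0.1 rad and linear speed of each of large_cube, small_cube, small_plug, tall_plug, billet below 0.02 m/s and angular speed of each of large_cube, small_cube, small_plug, tall_plug, billet below 0.2 rad/s and y of small_cube in the frame of three_tray between -0.045 and 0.045 m and z of small_cube in the frame of three_tray between 0 and 0.008 m and y of small_plug in the frame of three_tray between -0.045 and 0.045 m and z of small_plug in the frame of three_tray between 0 and 0.008 m and ((x of large_cube in the frame of three_tray between -0.124 and -0.044 m and x of small_cube in the frame of three_tray between -0.04 and 0.04 m and x of small_plug in the frame of three_tray between 0.044 and 0.124 m) or (x of large_cube in the frame of three_tray between -0.124 and -0.044 m and x of small_cube in the frame of three_tray between 0.044 and 0.124 m and x of small_plug in the frame of three_tray between -0.04 and 0.04 m) or (x of large_cube in the frame of three_tray between -0.04 and 0.04 m and x of small_cube in the frame of three_tray between -0.124 and -0.044 m and x of small_plug in the frame of three_tray between 0.044 and 0.124 m) or (x of large_cube in the frame of three_tray between -0.04 and 0.04 m and x of small_cube in the frame of three_tray between 0.044 and 0.124 m and x of small_plug in the frame of three_tray between -0.124 and -0.044 m) or (x of large_cube in the frame of three_tray between 0.044 and 0.124 m and x of small_cube in the frame of three_tray between -0.124 and -0.044 m and x of small_plug in the frame of three_tray between -0.04 and 0.04 m) or (x of large_cube in the frame of three_tray between 0.044 and 0.124 m and x of small_cube in the frame of three_tray between -0.04 and 0.04 m and x of small_plug in the frame of three_tray between -0.124 and -0.044 m)) and y of tall_plug in the frame of two_tray between -0.045 and 0.045 m and z of tall_plug in the frame of two_tray between 0 and 0.008 m and y of billet in the frame of two_tray between -0.045 and 0.045 m and z of billet in the frame of two_tray between 0 and 0.008 m and ((x of tall_plug in the frame of two_tray between -0.082 and -0.002 m and x of billet in the frame of two_tray between 0.002 and 0.082 m) or (x of tall_plug in the frame of two_tray between 0.002 and 0.082 m and x of billet in the frame of two_tray between -0.082 and -0.002 m)) and distance of each of half_round, quarter_round from where it was at the start of the episode below 0.03 m); the robot touches nothing.
It fails at once if the half-round or the quarter-round piece was moved more than 30 mm from where it lay (distance of any of half_round, quarter_round from where it was at the start of the episode above 0.03 m).
It fails at once if a specimen was dropped or knocked over (faster than 0.6 m/s while no finger holds it) ((contact force between the fingers and large_cube below 0.05 N and linear speed of large_cube above 0.6 m/s) or (contact force between the fingers and small_cube below 0.05 N and linear speed of small_cube above 0.6 m/s) or (contact force between the fingers and small_plug below 0.05 N and linear speed of small_plug above 0.6 m/s) or (contact force between the fingers and tall_plug below 0.05 N and linear speed of tall_plug above 0.6 m/s) or (contact force between the fingers and billet below 0.05 N and linear speed of billet above 0.6 m/s)).
It also fails if it takes over 128 s, if anything falls off the work surface, if the arm or the gripper's body presses on something with over 40 N, if the wrist force passes 120 N, or if a joint passes its speed limit or range.

### The arm

A 6-joint arm with a two-finger parallel gripper is mounted at the origin on the work surface. World frame = base frame: x ahead of the robot, y to its left, z up, the work surface at z = 0. Lengths are in m, angles in rad, forces in N, time in s.
With the tool pointing down it reaches from about 0.35 to 0.975 m from the base axis. Payload 4.9 kg.
Tool frame: the origin (TCP) lies at the very end of the fingers, on their centre line; the grasp point (between the pads) lies behind it (manip.pinch_z is the y of the grasp point in the tool frame, in m); y points along the fingers, x is the direction in which the jaws open and shut, and the axes are right-handed (so a half turn about y gives the same grasp; the last joint's range is limited). The gripper opens to 85 mm and grips with 20 to 120 N. Pads are 22 mm wide; open, the fingers measure 114 mm over their backs; the gripper's body (76 mm by 85 mm) begins 54 mm behind the grasp point. The pads swing forward as they close: fully open they stand 13 mm farther back than shut.
Start: joints at [1.047, 0.053, 1.613, -0, 1.476, -0.119], TCP at [0.246, 0.574, 0.231] pointing down, gripper open.
Joint ranges: [-3.01, 3.01], [-1.01, 2.22], [0.06, 2.58], [-1.02, 4.17], [0.09, 2.62], [-3.14, 3.14]. Speed limits (rad/s): [2.57, 2.57, 3.14, 3.14, 3.14, 3.14].

### API

Orientations are given as a unit quaternion [w, x, y, z].
In Python, from plant import manip gives the robot as it stands.
- The arm moves only by the tool drive_tool, never from a script. Its argument "motion" is a list of rows, each a list of 3 entries, a list of its own where there are three numbers: the shift along the tool's x, y, z in units of 25 mm (1.0 is 25 mm), then the turn, a rotation vector about the tool's x, y, z in units of 5 degrees (1.0 is 5 degrees), then the closure, from -1 (fully open) to 1 (shut). A call has 1 to 12 rows; each row shifts and turns the commanded pose from where the row before left it, along the tool's axes as they then stand; what a row does not reach is not made up. A row lasts 1/10 s, in which the tool goes at most 50 mm and 8.59 degrees, less where a joint would pass 70% of its speed; a pose out of reach is approached as far as the arm can. A call is refused whole if a number of a shift passes 1 or a number of a turn 1, either way. A call with a gripper value outside its range is refused whole. The fingers move at their own pace and stop on an object; the grip force is fixed at half the most. Time passes only in rows, so rows that do not move let the fingers close. It gives the time, the measured TCP pose, the force and the opening at its end, in the units of the state.
- manip.state(): the state, without advancing time (a new reading comes with each control period).
- manip.grab_frame(name): name is "side" or "top"; returns a dict with "img" (384x512x3 uint8, blue, green, red), "range_z" (384x512 float32, m along the optical axis (not along the pixel's ray), 0 where there is no reading), "camera_matrix" (3x3 intrinsics, pixels), "world_from_camera" (4x4, takes a point from camera to world coordinates). Camera axes: x right, y down, z forward; pixel columns grow to the right and rows downward; lengths in m; the calibration is good to about 2 mm. A picture is of the moment at which its call begins.
- manip.job_done(): hands the job in, once; it reports no verdict.
The state is a dict: "time": time; "joint_pos": joint angles; "joint_vel": joint speeds; "joint_efforts": joint torques, N m; "tool_pos": TCP position; "tool_rot": TCP orientation; "contact_force": force on the tool from outside, world axes, zero at the start; "ft_torque": the same for the moment, N m; "gripper_width": opening from 0.0 (shut) to 1.0 (fully open).
Only numpy, scipy, OpenCV 4.12 (cv2) and the standard library are available. Lean on these libraries where they do the work, as an engineer would, in place of code of your own. Each camera call takes 0.05 s, during which the arm holds its last target. There are 200 camera calls.

## Working session

There is one attempt and no reset: what is moved stays moved. The work goes in short steps, Python scripts to look and compute and a tool call to move; the robot and the scene stay as the last step left them, time stands still between calls to the robot, and variables do not carry over. Pictures are saved under pics/ and viewed, about 12 in all and at most 16, crops included, and the job is handed in when it is done.

Besides the shell and the picture viewer there is one more tool, called after "Request:" as name([rows], argument=value, ...), one row to a line, values as JSON. drive_tool: Moves the arm, as the interface text tells. Its arguments: {"type":"object","properties":{"motion":{"type":"array","items":{"type":"array"}}},"required":["motion"]}

```bash
mkdir -p pics; ls
cat > h.py <<'E'
import numpy as np, cv2
from plant import manip
def cloud(f):
    K=f["camera_matrix"];z=f["range_z"];v,u=np.indices(z.shape)
    P=np.stack([(u-K[0,2])/K[0,0]*z,(v-K[1,2])/K[1,1]*z,z,np.ones_like(z)],-1)
    return (P@np.array(f["world_from_camera"]).T)[...,:3]
E
python3 - <<'E'
from h import *
print(manip.state(), manip.pinch_z)
for n in("top","side"):
    f=manip.grab_frame(n);np.savez(n+"0.npz",**f);print(n,f["camera_matrix"],f["world_from_camera"])
    cv2.imwrite(f"pics/{n}0.png",cv2.resize(f["img"],(800,600)))
E
```

```text
pics
{'time': 0.0, 'joint_pos': array([ 1.04702309e+00,  5.33468998e-02,  1.61428328e+00, -3.11792864e-05,
        1.47602496e+00, -1.19004418e-01]), 'joint_vel': array([ 0.00179218,  0.00042745, -0.00052678, -0.00200303,  0.00071462,
       -0.00202511]), 'joint_efforts': array([ 7.45425841e-04, -3.93694282e+01, -3.70168483e+01, -5.82391181e-05,
        7.17189949e-03, -4.85005827e-06]), 'tool_pos': array([0.24582362, 0.57394534, 0.23007561]), 'tool_rot': array([-0.58996081,  0.59063313,  0.38864571, -0.38994008]), 'contact_force': array([-0.25857279, -0.17690162, -1.12485862]), 'ft_torque': array([ 0.0074729 , -0.00375858, -0.03077365]), 'gripper_width': 0.9979681882106949} -0.0187
top [[418.47031763   0.         257.39605405]
 [  0.         418.47031763 198.09814625]
 [  0.           0.           1.        ]] [[ 0.0200757  -0.99679311  0.07746261  0.50086327]
 [-0.99875164 -0.02353896 -0.04405778  0.01832456]
 [ 0.04573989 -0.07648141 -0.99602131  0.89379814]
 [ 0.          0.          0.          1.        ]]
side [[429.44401144   0.         256.72607619]
 [  0.         429.44401144 189.18179957]
 [  0.           0.           1.        ]] [[-0.89064471 -0.31411091  0.32876486  0.29609691]
 [-0.45469526  0.61852482 -0.64084262  0.549709  ]
 [-0.00205357 -0.72025092 -0.6937106   0.62897012]
 [ 0.          0.          0.          1.        ]]
```

View pics/top0.png

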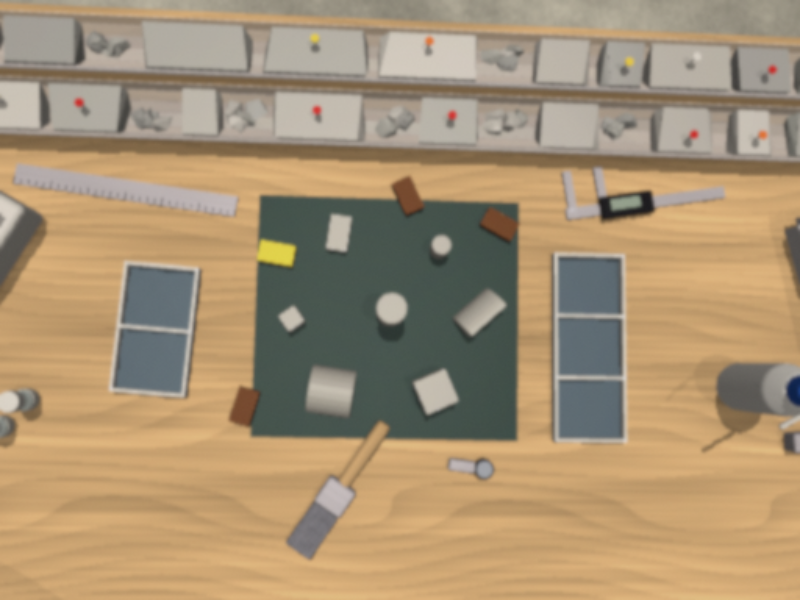

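View pics/side0.png

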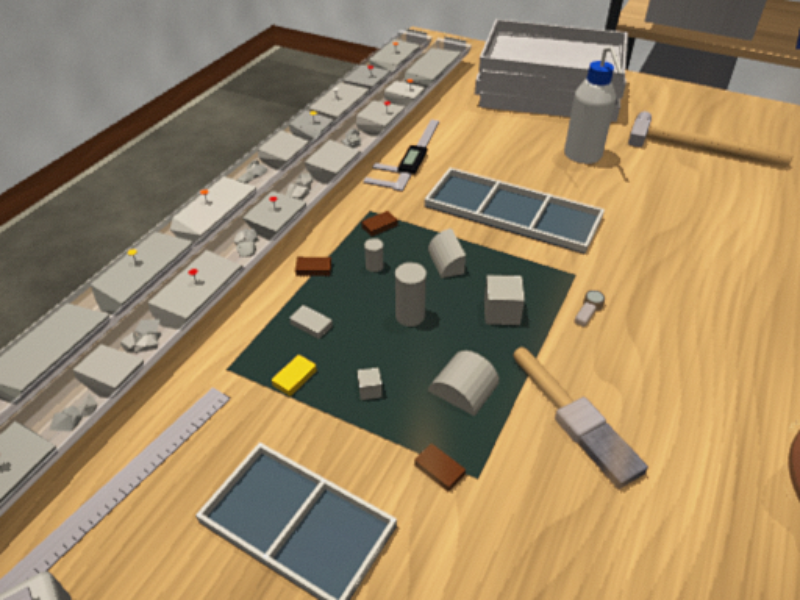

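The top view (800 px wide) shows the billet at (339,233), small plug (441,245), tall plug (391,309), small cube (291,319) and large cube (436,392). The half-round is at (331,390) and the quarter-round at (480,312). The two-tray is at (155,330) and the three-tray at (590,347). Next I'll measure these from depth.

Run:
```python
from h import *
f=np.load("top0.npz");C=cloud(f);s=1/1.5625
z=C[...,2];print("table z",np.median(z[280:380,20:150]), (z==0).sum())
def obj(n,u,v,r,zl,zh):
    u,v=int(u*s),int(v*s)
    W=C[v-r:v+r,u-r:u+r].reshape(-1,3)
    W=W[(W[:,2]>zl)&(W[:,2]<zh)]
    if len(W)<5: print(n,len(W));return
    R=cv2.minAreaRect((W[:,:2]*1000).astype(np.float32))
    print(n,len(W),"z %.4f"%np.median(W[:,2]),"med",np.median(W[:,:2],0).round(4),"rect c",np.round(R[0],1),np.round(R[1],1),"ang %.1f"%R[2])
obj("billet",339,233,22,.008,.018)
obj("splug",441,245,15,.034,.046)
obj("tplug",391,309,25,.070,.082)
obj("scube",291,319,15,.02,.03)
obj("lcube",436,392,25,.04,.05)
obj("half",331,390,30,.01,.04)
obj("quarter",480,312,30,.008,.04)
obj("two",155,330,55,.012,.021)
obj("three",590,347,70,.012,.021)
# all heights in work area
W=C[120:290,160:340].reshape(-1,3);print(W[:,:2].min(0),W[:,:2].max(0))
```

```text
table z 6.407366807958947e-06 0
billet 296 z 0.0120 med [0.6718 0.0684] rect c [672.1  68.4] [27.9 48.1] ang 82.8
splug 120 z 0.0402 med [ 0.6541 -0.0689] rect c [654.2 -69.5] [24.  23.1] ang 3.7
tplug 298 z 0.0758 med [ 0.5661 -0.0037] rect c [565.9  -3.7] [37.6 36.2] ang 46.7
scube 151 z 0.0250 med [0.5529 0.1271] rect c [553.3 127.3] [25.  24.8] ang 36.3
lcube 499 z 0.0447 med [ 0.461  -0.0649] rect c [461.4 -64.8] [45.1 45.2] ang 24.2
half 846 z 0.0277 med [0.4574 0.0723] rect c [446.  55.] [97.8 76.7] ang 81.1
quarter 494 z 0.0289 med [ 0.5668 -0.1227] rect c [ 568.3 -123.8] [33.3 62.7] ang 42.2
two 754 z 0.0158 med [0.5346 0.3026] rect c [525.3 272.1] [172.8 189.4] ang 85.9
three 909 z 0.0156 med [ 0.5295 -0.2785] rect c [ 533.7 -225.6] [202.  275.6] ang 89.8
[ 0.3749856  -0.19986002] [0.74711298 0.19223822]
```

```bash
cat >> h.py <<'E'
from scipy.spatial.transform import Rotation as R
def rot(): 
    q=manip.state()["tool_rot"]; return R.from_quat([q[1],q[2],q[3],q[0]])
def plan(p,yaw=None,sym=180):
    """turn about tool y first (5deg units), then tool x,y,z shift (25mm units); yaw = jaw line deg in world"""
    st=manip.state();M=rot().as_matrix()
    cur=np.degrees(np.arctan2(M[1,0],M[0,0]))
    d=0 if yaw is None else (yaw-cur+sym/2)%sym-sym/2   # world z turn; tool y is down
    down=np.array([0,0,-1.]);x=M[:,0]*[1,1,0];x/=np.linalg.norm(x)
    T=R.from_rotvec([0,0,d],degrees=True).as_matrix()@np.stack([x,down,np.cross(x,down)],1)
    lv=R.from_matrix(M.T@np.stack([x,down,np.cross(x,down)],1)).as_rotvec(degrees=True)
    print("tcp",st["tool_pos"].round(4),"t",round(st["time"],1),"w",round(float(st["gripper_width"]),3),"F",np.round(st["contact_force"],1),"jaw %.1f"%cur,"q6 %.2f"%st["joint_pos"][5],"level err deg",lv.round(2))
    print("  turn y (units): %.2f"%(-d/5)," shift units:",(T.T@(np.array(p)-st["tool_pos"])/.025).round(2))
E
python3 - <<'E'
from h import *
f=np.load("top0.npz");C=cloud(f);s=1/1.5625
for n,u,v in [("2up",160,297),("2lo",150.5,361),("3up",590,285),("3mid",591,347),("3lo",591,409),("yellow",276,253),("brown1",407,195),("brown2",500,223)]:
    print(n,C[round(v*s),round(u*s)].round(4))
print(rot().as_matrix().round(3))
plan([.461,-.065,.15],24.2,90)
plan([.672,.068,.15],82.8)
E
```

```text
2up [0.5009 0.0183 0.8938]
2lo [0.4933 0.3145 0.0036]
3up [ 0.6114 -0.2826  0.0029]
3mid [ 0.5246 -0.2821  0.0039]
3lo [ 0.4391 -0.2821  0.0033]
yellow [0.6419 0.1507 0.0117]
brown1 [ 0.7268 -0.0231  0.0119]
brown2 [ 0.6917 -0.1533  0.0113]
[[ 0.394 -0.001 -0.919]
 [ 0.919 -0.002  0.394]
 [-0.002 -1.     0.   ]]
tcp [0.2459 0.574  0.2302] t 0.1 w 0.998 F [ 0.4 -0.   0.3] jaw 66.8 q6 -0.12 level err deg [-0.01 -0.   -0.11]
  turn y (units): 8.52  shift units: [ -2.63   3.21 -26.84]
tcp [0.2459 0.574  0.2302] t 0.1 w 0.998 F [ 0.4 -0.   0.3] jaw 66.8 q6 -0.12 level err deg [-0.01 -0.   -0.11]
  turn y (units): -3.20  shift units: [-17.94   3.21 -19.45]
```

Request:
drive_tool([
  [[0, 0, 0], [0, -0.8, 0], 0.1],
  [[0, 0, 0], [0, -0.8, 0], 0.1],
  [[0, 0, 0], [0, -0.8, 0], 0.1],
  [[0, 0, 0], [0, -0.8, 0], 0.1],
  [[-0.9, 0.15, -0.95], [0, 0, 0], 0.1],
  [[-0.9, 0.15, -0.95], [0, 0, 0], 0.1],
  [[-0.9, 0.15, -0.95], [0, 0, 0], 0.1],
  [[-0.9, 0.15, -0.95], [0, 0, 0], 0.1],
  [[-0.9, 0.15, -0.95], [0, 0, 0], 0.1],
  [[-0.9, 0.15, -0.95], [0, 0, 0], 0.1],
  [[-0.9, 0.15, -0.95], [0, 0, 0], 0.1],
  [[-0.9, 0.15, -0.95], [0, 0, 0], 0.1],
])

```text
time: 1.3
tool_pos: [0.4125, 0.3708, 0.2006]
tool_rot: [0.53, -0.53, -0.467, 0.468]
contact_force: [0.6, -0.6, -0.7]
gripper_width: 0.454
```

Request:
drive_tool([
  [[-0.9, 0.15, -0.95], [0, 0, 0], 0.1],
  [[-0.9, 0.15, -0.95], [0, 0, 0], 0.1],
  [[-0.9, 0.15, -0.95], [0, 0, 0], 0.1],
  [[-0.9, 0.15, -0.95], [0, 0, 0], 0.1],
  [[-0.9, 0.15, -0.95], [0, 0, 0], 0.1],
  [[-0.9, 0.15, -0.95], [0, 0, 0], 0.1],
  [[-0.9, 0.15, -0.95], [0, 0, 0], 0.1],
  [[-0.9, 0.15, -0.95], [0, 0, 0], 0.1],
  [[-0.9, 0.15, -0.95], [0, 0, 0], 0.1],
  [[-0.9, 0.15, -0.95], [0, 0, 0], 0.1],
  [[-0.9, 0.15, -0.95], [0, 0, 0], 0.1],
  [[0, 0, 0], [0, 0, 0], 0.1],
])

```text
time: 2.5
tool_pos: [0.6414, 0.0907, 0.1587]
tool_rot: [0.531, -0.531, -0.466, 0.467]
contact_force: [0.3, -0.2, 0.2]
gripper_width: 0.452
```

```bash
python3 -c "
from h import *
plan([.672,.068,.002],82.8)"
```

```text
tcp [0.6414 0.0907 0.1587] t 2.5 w 0.452 F [ 0.3 -0.2  0.2] jaw 82.6 q6 -1.42 level err deg [-0.07 -0.   -0.07]
  turn y (units): -0.04  shift units: [-0.75  6.27 -1.33]
```

Request:
drive_tool([
  [[-0.38, 0, -0.66], [0, 0, 0], 0.1],
  [[-0.37, 0, -0.67], [0, 0, 0], 0.1],
  [[0, 1, 0], [0, 0, 0], 0.1],
  [[0, 1, 0], [0, 0, 0], 0.1],
  [[0, 1, 0], [0, 0, 0], 0.1],
  [[0, 1, 0], [0, 0, 0], 0.1],
  [[0, 0.5, 0], [0, 0, 0], 0.1],
  [[0, 0.3, 0], [0, 0, 0], 0.1],
  [[0, 0, 0], [0, 0, 0], 0.1],
])

```text
time: 3.4
tool_pos: [0.6703, 0.0714, 0.0392]
tool_rot: [0.531, -0.53, -0.467, 0.468]
contact_force: [-0.3, 0.8, 0.4]
gripper_width: 0.454
```

```bash
python3 -c "
from h import *
plan([.672,.068,.002],82.8)
f=manip.grab_frame('side');cv2.imwrite('pics/s1.png',cv2.resize(f['img'][150:300,120:320],(800,600),interpolation=2))"
```

```text
tcp [0.6703 0.0714 0.0392] t 3.4 w 0.454 F [-0.3  0.8  0.4] jaw 82.8 q6 -1.45 level err deg [-0.09 -0.   -0.01]
  turn y (units): 0.00  shift units: [-0.13  1.49 -0.09]
```

View pics/s1.png

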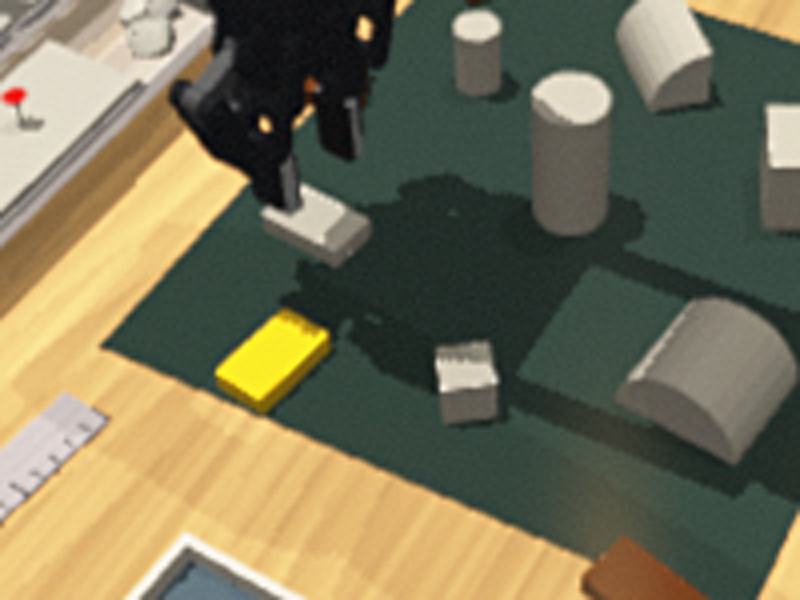

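The crop shows the fingers at (285,190) and (345,140), on either side of the billet at (315,225). The alignment agrees with the depth numbers.

Request:
drive_tool([
  [[-0.13, 0.5, -0.09], [0, 0, 0], 0.1],
  [[0, 0.5, 0], [0, 0, 0], 0.1],
  [[0, 0.3, 0], [0, 0, 0], 0.1],
  [[0, 0.2, 0], [0, 0, 0], 0.1],
  [[0, 0, 0], [0, 0, 0], 0.1],
  [[0, 0, 0], [0, 0, 0], 0.4],
  [[0, 0, 0], [0, 0, 0], 1],
  [[0, 0, 0], [0, 0, 0], 1],
  [[0, 0, 0], [0, 0, 0], 1],
  [[0, 0, 0], [0, 0, 0], 1],
])

```text
time: 4.45
tool_pos: [0.6729, 0.0676, 0.0028]
tool_rot: [-0.53, 0.53, 0.468, -0.468]
contact_force: [-0.6, 0.9, -0.4]
gripper_width: 0.306
```

Request:
drive_tool([
  [[0, -0.3, 0], [0, 0, 0], 1],
  [[0, -0.7, 0], [0, 0, 0], 1],
  [[0, -1, 0], [0, 0, 0], 1],
  [[0, -1, 0], [0, 0, 0], 1],
  [[0, -0.5, 0], [0, 0, 0], 1],
  [[0, 0, 0], [0, 0, 0], 1],
])

```text
time: 5.05
tool_pos: [0.6751, 0.0676, 0.0943]
tool_rot: [-0.529, 0.532, 0.469, -0.466]
contact_force: [1.1, 0.6, -0.4]
gripper_width: 0.307
```

```bash
python3 -c "
from h import *
plan([.577,.305,.09],83.5)"
```

```text
tcp [0.6751 0.0676 0.0943] t 5.0 w 0.307 F [ 1.1  0.6 -0.4] jaw 82.8 q6 -1.46 level err deg [ 0.38 -0.    0.04]
  turn y (units): -0.14  shift units: [8.99 0.17 4.97]
```

Request:
drive_tool([
  [[0.9, 0, 0.5], [0, 0, 0], 1],
  [[0.9, 0, 0.5], [0, 0, 0], 1],
  [[0.9, 0, 0.5], [0, 0, 0], 1],
  [[0.9, 0, 0.5], [0, 0, 0], 1],
  [[0.9, 0, 0.5], [0, 0, 0], 1],
  [[0.9, 0, 0.5], [0, 0, 0], 1],
  [[0.9, 0, 0.5], [0, 0, 0], 1],
  [[0.9, 0, 0.5], [0, 0, 0], 1],
  [[0.9, 0, 0.5], [0, 0, 0], 1],
  [[0.9, 0, 0.5], [0, 0, 0], 1],
  [[0, 0, 0], [0, 0, 0], 1],
  [[0, 0, 0], [0, 0, 0], 1],
])

```text
time: 6.25
tool_pos: [0.5761, 0.3064, 0.0888]
tool_rot: [0.53, -0.53, -0.467, 0.469]
contact_force: [0.4, -1.3, 0.2]
gripper_width: 0.307
```

```bash
python3 -c "
from h import *
plan([.577,.305,.0075],83.5)
f=manip.grab_frame('side');cv2.imwrite('pics/s2.png',cv2.resize(f['img'][210:384,100:332],(800,600),interpolation=2))"
```

```text
tcp [0.5761 0.3064 0.0888] t 6.2 w 0.307 F [ 0.4 -1.3  0.2] jaw 82.9 q6 -1.07 level err deg [-0.08 -0.   -0.08]
  turn y (units): -0.13  shift units: [-0.05  3.25 -0.04]
```

View pics/s2.png

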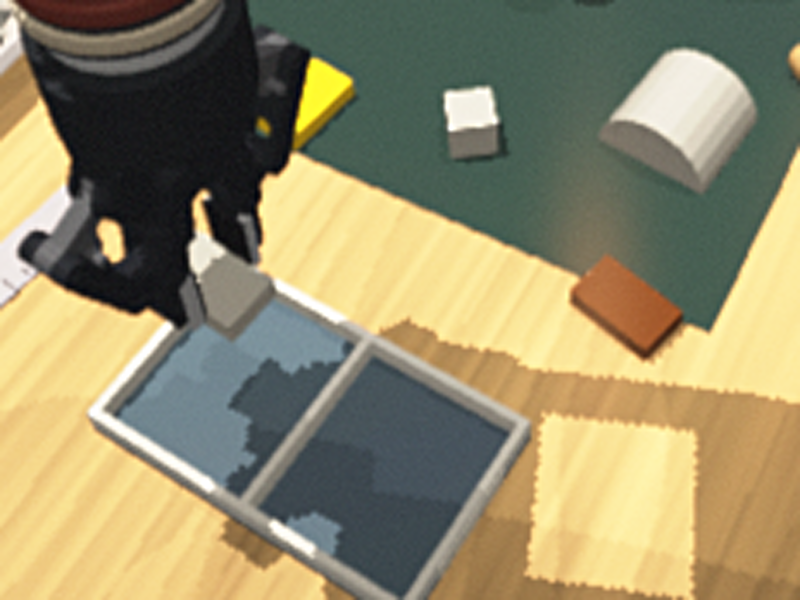

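The billet is held at (230,290), over the far compartment of the two-tray. I'll lower it, open part way and retreat.

Request:
drive_tool([
  [[0, 0.9, 0], [0, 0, 0], 1],
  [[0, 0.9, 0], [0, 0, 0], 1],
  [[0, 0.7, 0], [0, 0, 0], 1],
  [[0, 0.4, 0], [0, 0, 0], 1],
  [[0, 0.2, 0], [0, 0, 0], 1],
  [[0, 0.15, 0], [0, 0, 0], 1],
  [[0, 0, 0], [0, 0, 0], 1],
  [[0, 0, 0], [0, 0, 0], 0.3],
  [[0, 0, 0], [0, 0, 0], 0.1],
  [[0, 0, 0], [0, 0, 0], 0.1],
  [[0, -0.3, 0], [0, 0, 0], 0.1],
  [[0, -0.7, 0], [0, 0, 0], 0.1],
])

```text
time: 7.5
tool_pos: [0.5756, 0.3059, 0.033]
tool_rot: [0.531, -0.53, -0.466, 0.469]
contact_force: [-0.3, 0.6, 0.6]
gripper_width: 0.454
```

Request:
drive_tool([
  [[0, -1, 0], [0, 0, 0], -0.3],
  [[0, -1, 0], [0, 0, 0], -0.3],
  [[0, -1, 0], [0, 0, 0], -0.3],
  [[0, -1, 0], [0, 0, 0], -0.3],
  [[0, -1, 0], [0, 0, 0], -0.3],
  [[0, 0, 0], [0, 0, 0], -0.3],
])

```text
time: 8.1
tool_pos: [0.5799, 0.3077, 0.1662]
tool_rot: [-0.529, 0.532, 0.471, -0.464]
contact_force: [0.9, 0.5, 1.2]
gripper_width: 0.652
```

```bash
python3 -c "
from h import *
plan([.566,-.0037,.15])"
```

```text
tcp [0.5799 0.3077 0.1662] t 8.1 w 0.652 F [0.9 0.5 1.2] jaw 82.8 q6 -1.07 level err deg [ 0.55 -0.    0.3 ]
  turn y (units): 0.00  shift units: [-12.43   0.65  -1.01]
```

Request:
drive_tool([
  [[-0.95, 0.05, -0.05], [0, 0, 0], -0.4],
  [[-1, 0.05, -0.1], [0, 0, 0], -0.4],
  [[-1, 0.05, -0.1], [0, 0, 0], -0.4],
  [[-1, 0.05, -0.1], [0, 0, 0], -0.4],
  [[-1, 0.05, -0.1], [0, 0, 0], -0.4],
  [[-1, 0.05, -0.1], [0, 0, 0], -0.4],
  [[-1, 0.05, -0.1], [0, 0, 0], -0.4],
  [[-1, 0.05, -0.1], [0, 0, 0], -0.4],
  [[-1, 0.05, -0.1], [0, 0, 0], -0.4],
  [[-1, 0.05, -0.1], [0, 0, 0], -0.4],
  [[-1, 0.05, -0.1], [0, 0, 0], -0.4],
  [[-1, 0.05, 0], [0, 0, 0], -0.4],
])

```text
time: 9.3
tool_pos: [0.5653, 0.0057, 0.1439]
tool_rot: [-0.53, 0.53, 0.468, -0.468]
contact_force: [-0.4, -0.1, 0.1]
gripper_width: 0.701
```

Request:
drive_tool([
  [[-0.4, 0, 0], [0, 0, 0], -0.4],
  [[0, 0, 0], [0, 0, 0], -0.4],
  [[0, 0, 0], [0, 0, 0], -0.4],
])

```text
time: 9.6
tool_pos: [0.5643, -0.0026, 0.1439]
tool_rot: [0.53, -0.53, -0.468, 0.467]
contact_force: [0.2, 0.4, -0.5]
gripper_width: 0.697
```

```bash
python3 -c "
from h import *
plan([.566,-.0037,.03])
f=manip.grab_frame('top');np.savez('top1.npz',**f);cv2.imwrite('pics/t1.png',cv2.resize(f['img'],(800,600),interpolation=2))"
```

```text
tcp [ 0.5643 -0.0026  0.1439] t 9.6 w 0.697 F [ 0.2  0.4 -0.5] jaw 82.8 q6 -1.58 level err deg [ 0.   -0.    0.03]
  turn y (units): 0.00  shift units: [-0.04  4.56 -0.07]
```

View pics/t1.png

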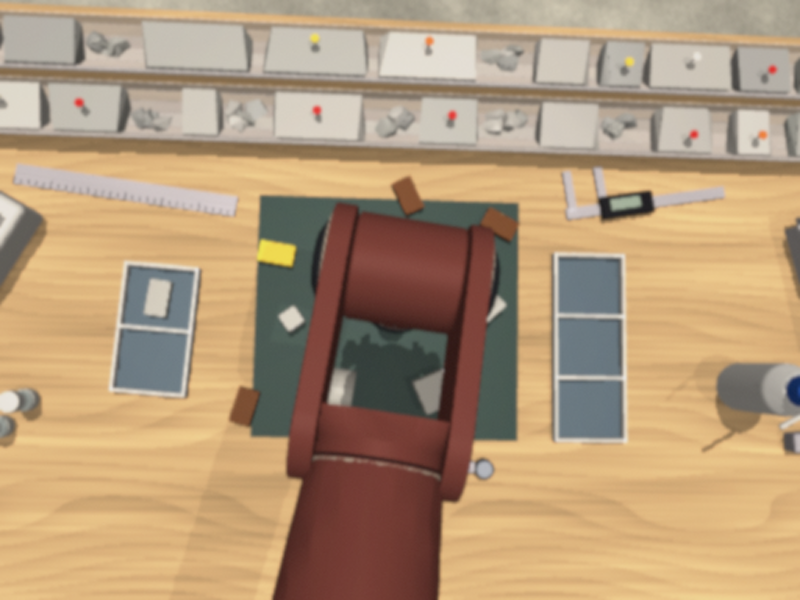

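The billet lies centred in the upper compartment of the two-tray at (157,298). The tall plug is next; it is hidden under the arm.

Request:
drive_tool([
  [[-0.04, 0.9, -0.07], [0, 0, 0], -0.4],
  [[0, 0.9, 0], [0, 0, 0], -0.4],
  [[0, 0.9, 0], [0, 0, 0], -0.4],
  [[0, 0.9, 0], [0, 0, 0], -0.4],
  [[0, 0.6, 0], [0, 0, 0], -0.4],
  [[0, 0.3, 0], [0, 0, 0], -0.4],
  [[0, 0, 0], [0, 0, 0], -0.2],
  [[0, 0, 0], [0, 0, 0], 0],
  [[0, 0, 0], [0, 0, 0], 0.3],
  [[0, 0, 0], [0, 0, 0], 1],
  [[0, 0, 0], [0, 0, 0], 1],
  [[0, 0, 0], [0, 0, 0], 1],
])

```text
time: 10.85
tool_pos: [0.5671, -0.0044, 0.0328]
tool_rot: [-0.53, 0.531, 0.468, -0.467]
contact_force: [1.1, 1.1, 6.0]
gripper_width: 0.434
```

```bash
python3 -c "
from h import *
plan([.4933,.3145,.16])
f=manip.grab_frame('side');cv2.imwrite('pics/s3.png',cv2.resize(f['img'][120:270,150:350],(800,600),interpolation=2))"
```

```text
tcp [ 0.5671 -0.0044  0.0328] t 10.8 w 0.434 F [1.1 1.1 6. ] jaw 82.8 q6 -1.58 level err deg [ 0.15 -0.    0.01]
  turn y (units): 0.00  shift units: [12.29 -5.09  4.53]
```

View pics/s3.png

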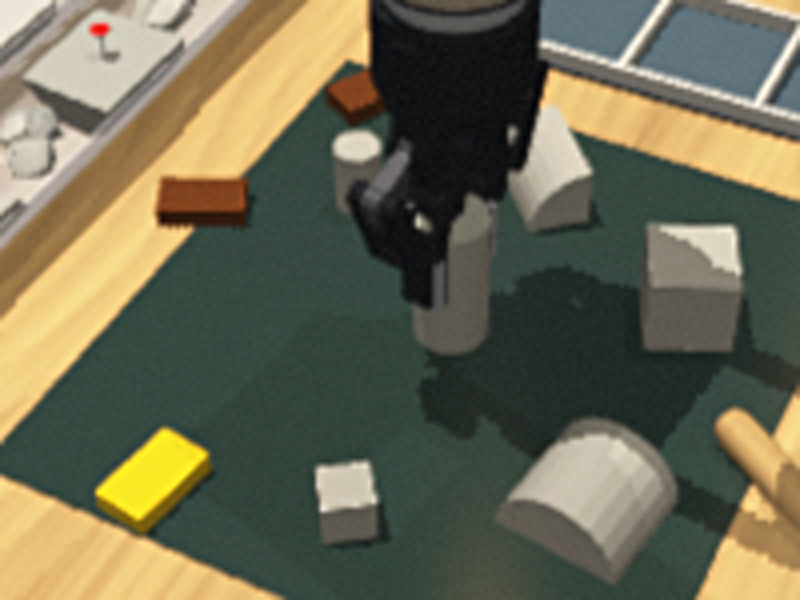

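The plug is upright between the fingers at (450,290), at 37 mm opening. Lifting it now.

Request:
drive_tool([
  [[0, -0.2, 0], [0, 0, 0], 1],
  [[0, -0.5, 0], [0, 0, 0], 1],
  [[0, -0.8, 0], [0, 0, 0], 1],
  [[0, -0.8, 0], [0, 0, 0], 1],
  [[0, -0.5, 0], [0, 0, 0], 1],
  [[0, -0.2, 0], [0, 0, 0], 1],
  [[0.4, 0, 0.2], [0, 0, 0], 1],
  [[0.9, 0, 0.33], [0, 0, 0], 1],
  [[0.9, 0, 0.33], [0, 0, 0], 1],
  [[0.9, 0, 0.33], [0, 0, 0], 1],
  [[0.9, 0, 0.33], [0, 0, 0], 1],
  [[0.9, 0, 0.33], [0, 0, 0], 1],
])

```text
time: 12.1
tool_pos: [0.5335, 0.1244, 0.1046]
tool_rot: [0.531, -0.53, -0.467, 0.469]
contact_force: [0.4, 0.8, -2.3]
gripper_width: 0.43
```

Request:
drive_tool([
  [[0.9, 0, 0.33], [0, 0, 0], 1],
  [[0.9, 0, 0.33], [0, 0, 0], 1],
  [[0.9, 0, 0.33], [0, 0, 0], 1],
  [[0.9, 0, 0.33], [0, 0, 0], 1],
  [[0.9, 0, 0.33], [0, 0, 0], 1],
  [[0.9, 0, 0.33], [0, 0, 0], 1],
  [[0.9, 0, 0.33], [0, 0, 0], 1],
  [[0.6, 0, 0.33], [0, 0, 0], 1],
  [[0.4, 0, 0.2], [0, 0, 0], 1],
  [[0, 0, 0], [0, 0, 0], 1],
  [[0, 0, 0], [0, 0, 0], 1],
])

```text
time: 13.2
tool_pos: [0.4876, 0.3125, 0.106]
tool_rot: [-0.53, 0.53, 0.467, -0.468]
contact_force: [0.4, -0.7, -1.4]
gripper_width: 0.432
```

```bash
python3 -c "
from h import *
plan([.4933,.3145,.0375])
f=manip.grab_frame('side');cv2.imwrite('pics/s4.png',cv2.resize(f['img'][180:384,100:372],(800,600),interpolation=2))"
```

```text
tcp [0.4876 0.3125 0.106 ] t 13.2 w 0.432 F [ 0.4 -0.7 -1.4] jaw 82.8 q6 -1.00 level err deg [-0.01 -0.   -0.05]
  turn y (units): 0.00  shift units: [ 0.11  2.74 -0.22]
```

View pics/s4.png

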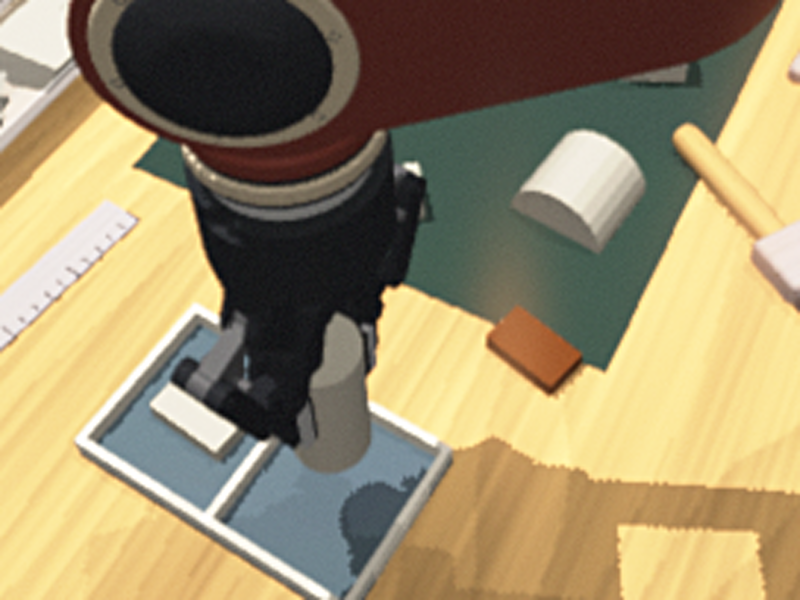

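The plug hangs upright at (340,420), over the near compartment, and the billet lies flat. Lowering.

Request:
drive_tool([
  [[0, 0.6, -0.1], [0, 0, 0], 1],
  [[0, 0.7, -0.1], [0, 0, 0], 1],
  [[0, 0.7, 0], [0, 0, 0], 1],
  [[0, 0.4, 0], [0, 0, 0], 1],
  [[0, 0.2, 0], [0, 0, 0], 1],
  [[0, 0.1, 0], [0, 0, 0], 1],
  [[0, 0.03, 0], [0, 0, 0], 1],
  [[0, 0, 0], [0, 0, 0], 1],
])

```text
time: 14.05
tool_pos: [0.4933, 0.3125, 0.0388]
tool_rot: [-0.53, 0.531, 0.468, -0.467]
contact_force: [0.4, -0.3, -2.4]
gripper_width: 0.435
```

Request:
drive_tool([
  [[0, 0, 0], [0, 0, 0], 0.3],
  [[0, 0, 0], [0, 0, 0], -0.1],
  [[0, 0, 0], [0, 0, 0], -0.3],
  [[0, 0, 0], [0, 0, 0], -0.4],
  [[0, -0.4, 0], [0, 0, 0], -0.4],
  [[0, -0.8, 0], [0, 0, 0], -0.4],
  [[0, -1, 0], [0, 0, 0], -0.4],
  [[0, -1, 0], [0, 0, 0], -0.4],
  [[0, -1, 0], [0, 0, 0], -0.4],
  [[0, -1, 0], [0, 0, 0], -0.4],
  [[0, -0.3, 0], [0, 0, 0], -0.1],
  [[0, 0, 0], [0, 0, 0], -0.1],
])

```text
time: 15.25
tool_pos: [0.4937, 0.3127, 0.1777]
tool_rot: [-0.53, 0.531, 0.469, -0.466]
contact_force: [0.4, -0.2, 0.5]
gripper_width: 0.55
```

```bash
python3 -c "
from h import *
plan([.553,.1272,.14],36.3,90)"
```

```text
tcp [0.4937 0.3127 0.1777] t 15.2 w 0.55 F [ 0.4 -0.2  0.5] jaw 82.8 q6 -1.01 level err deg [ 0.18 -0.    0.12]
  turn y (units): -8.70  shift units: [-7.39  1.51  2.48]
```

Request:
drive_tool([
  [[0, 0, 0], [0, -1, 0], -0.1],
  [[0, 0, 0], [0, -1, 0], -0.1],
  [[0, 0, 0], [0, -1, 0], -0.1],
  [[0, 0, 0], [0, -1, 0], -0.1],
  [[0, 0, 0], [0, -1, 0], -0.1],
  [[0, 0, 0], [0, -1, 0], -0.1],
  [[0, 0, 0], [0, -1, 0], -0.1],
  [[0, 0, 0], [0, -1, 0], -0.1],
  [[0, 0, 0], [0, -0.7, 0], -0.1],
  [[-0.9, 0, 0.3], [0, 0, 0], -0.1],
  [[-0.9, 0, 0.3], [0, 0, 0], -0.1],
  [[-0.9, 0, 0.3], [0, 0, 0], -0.1],
])

```text
time: 16.45
tool_pos: [0.5136, 0.2436, 0.1733]
tool_rot: [0.32, -0.318, -0.63, 0.632]
contact_force: [0.0, 0.7, -0.4]
gripper_width: 0.548
```

Request:
drive_tool([
  [[-0.9, 0.3, 0.3], [0, 0, 0], -0.1],
  [[-0.9, 0.3, 0.3], [0, 0, 0], -0.1],
  [[-0.9, 0.3, 0.3], [0, 0, 0], -0.1],
  [[-0.9, 0.3, 0.3], [0, 0, 0], -0.1],
  [[-0.9, 0.3, 0.3], [0, 0, 0], -0.1],
  [[0, 0.5, 0], [0, 0, 0], -0.1],
  [[0, 0.8, 0], [0, 0, 0], -0.1],
  [[0, 0.8, 0], [0, 0, 0], -0.1],
  [[0, 0.5, 0], [0, 0, 0], -0.1],
  [[0, 0, 0], [0, 0, 0], -0.1],
])

```text
time: 17.45
tool_pos: [0.5483, 0.132, 0.0695]
tool_rot: [0.321, -0.317, -0.63, 0.632]
contact_force: [-0.5, -0.3, -0.7]
gripper_width: 0.549
```

```bash
python3 -c "
from h import *
plan([.553,.1272,.008],36.3,90)
f=manip.grab_frame('side');cv2.imwrite('pics/s5.png',cv2.resize(f['img'][174:384,100:380],(800,600),interpolation=2))"
```

```text
tcp [0.5483 0.132  0.0695] t 17.4 w 0.549 F [-0.5 -0.3 -0.7] jaw 126.3 q6 -2.10 level err deg [-0.31  0.    0.2 ]
  turn y (units): 0.01  shift units: [-0.27  2.46 -0.04]
```

View pics/s5.png

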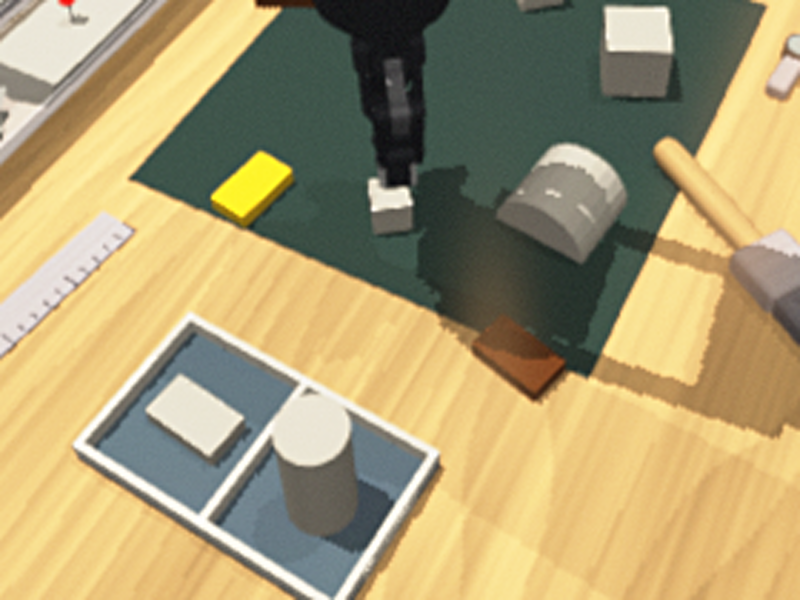

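The two-tray kit looks right: billet flat at (195,415), tall plug standing at (315,470). The jaws are above the small cube at (390,200), so I'll descend.

Request:
drive_tool([
  [[-0.27, 0.5, -0.04], [0, 0, 0], -0.1],
  [[0, 0.8, 0], [0, 0, 0], -0.1],
  [[0, 0.7, 0], [0, 0, 0], -0.1],
  [[0, 0.3, 0], [0, 0, 0], -0.1],
  [[0, 0.13, 0], [0, 0, 0], -0.1],
  [[0, 0, 0], [0, 0, 0], -0.1],
  [[0, 0, 0], [0, 0, 0], 0.2],
  [[0, 0, 0], [0, 0, 0], 0.5],
  [[0, 0, 0], [0, 0, 0], 1],
  [[0, 0, 0], [0, 0, 0], 1],
  [[0, 0, 0], [0, 0, 0], 1],
])

```text
time: 18.6
tool_pos: [0.557, 0.127, 0.0137]
tool_rot: [-0.319, 0.32, 0.631, -0.63]
contact_force: [-0.2, 0.5, 4.8]
gripper_width: 0.274
```

Request:
drive_tool([
  [[0, -0.4, 0], [0, 0, 0], 1],
  [[0, -0.8, 0], [0, 0, 0], 1],
  [[0, -0.9, 0], [0, 0, 0], 1],
  [[0, -0.9, 0], [0, 0, 0], 1],
  [[0, -0.6, 0], [0, 0, 0], 1],
  [[0, -0.3, 0], [0, 1, 0], 1],
  [[0, 0, 0], [0, 1, 0], 1],
  [[0, 0, 0], [0, 1, 0], 1],
  [[0, 0, 0], [0, 1, 0], 1],
  [[0, 0, 0], [0, 1, 0], 1],
  [[0, 0, 0], [0, 1, 0], 1],
  [[0, 0, 0], [0, 0, 0], 1],
])

```text
time: 19.8
tool_pos: [0.5553, 0.1268, 0.1095]
tool_rot: [0.472, -0.471, -0.527, 0.527]
contact_force: [-0.1, -0.3, -0.3]
gripper_width: 0.269
```

```bash
python3 -c "
from h import *
plan([.6114,-.2815,.1],90)"
```

```text
tcp [0.5553 0.1268 0.1095] t 19.8 w 0.269 F [-0.1 -0.3 -0.3] jaw 96.3 q6 -1.59 level err deg [-0.06 -0.   -0.  ]
  turn y (units): 1.26  shift units: [-16.33   0.38  -2.24]
```

Request:
drive_tool([
  [[0, 0, 0], [0, 0.6, 0], 1],
  [[0, 0, 0], [0, 0.6, 0], 1],
  [[-0.6, 0, -0.1], [0, 0, 0], 1],
  [[-1, 0, -0.14], [0, 0, 0], 1],
  [[-1, 0, -0.14], [0, 0, 0], 1],
  [[-1, 0, -0.14], [0, 0, 0], 1],
  [[-1, 0, -0.14], [0, 0, 0], 1],
  [[-1, 0, -0.14], [0, 0, 0], 1],
  [[-1, 0, -0.14], [0, 0, 0], 1],
  [[-1, 0, -0.14], [0, 0, 0], 1],
  [[-1, 0, -0.14], [0, 0, 0], 1],
  [[-1, 0, -0.14], [0, 0, 0], 1],
])

```text
time: 21.0
tool_pos: [0.5907, -0.1151, 0.1097]
tool_rot: [0.498, -0.498, -0.502, 0.502]
contact_force: [-0.0, 0.5, -0.9]
gripper_width: 0.272
```

Request:
drive_tool([
  [[-1, 0, -0.14], [0, 0, 0], 1],
  [[-1, 0, -0.14], [0, 0, 0], 1],
  [[-1, 0, -0.14], [0, 0, 0], 1],
  [[-1, 0, -0.14], [0, 0, 0], 1],
  [[-1, 0, -0.14], [0, 0, 0], 1],
  [[-1, 0, -0.14], [0, 0, 0], 1],
  [[-0.5, 0, -0.1], [0, 0, 0], 1],
  [[0, 0, 0], [0, 0, 0], 1],
  [[0, 0, 0], [0, 0, 0], 1],
])

```text
time: 21.9
tool_pos: [0.6151, -0.275, 0.1095]
tool_rot: [-0.499, 0.498, 0.501, -0.501]
contact_force: [0.3, -0.1, -1.0]
gripper_width: 0.273
```

```bash
python3 -c "
from h import *
plan([.6114,-.2815,.018],90)
f=manip.grab_frame('side');cv2.imwrite('pics/s6.png',cv2.resize(f['img'][80:230,220:420],(800,600),interpolation=2))"
```

```text
tcp [ 0.6151 -0.275   0.1095] t 21.9 w 0.273 F [ 0.3 -0.1 -1. ] jaw 90.3 q6 -2.11 level err deg [-0.04  0.    0.05]
  turn y (units): 0.07  shift units: [-0.26  3.66  0.15]
```

View pics/s6.png

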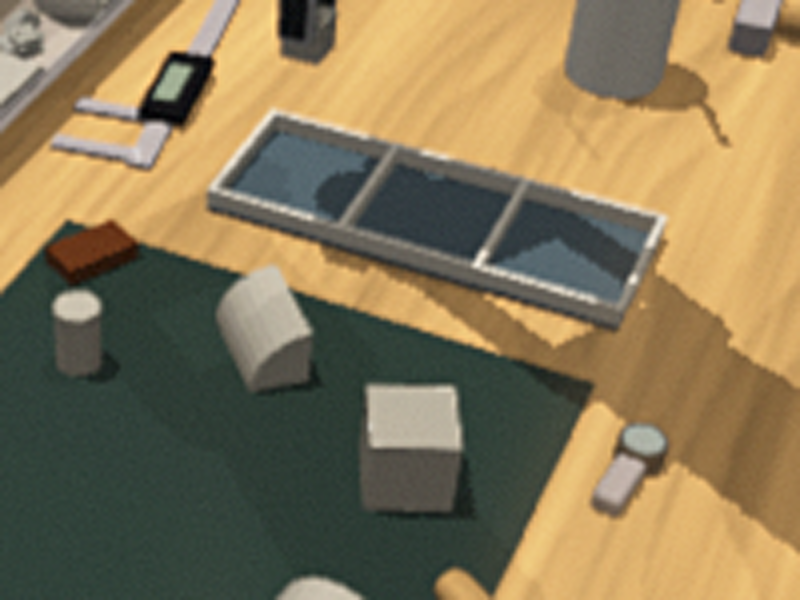

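In this view the gripper tip is at (300,30), high above the tray's far compartment (300,165), and the remaining pieces are undisturbed. I'll lower the small cube.

Request:
drive_tool([
  [[-0.26, 0.6, 0.15], [0, 0, 0], 1],
  [[0, 0.9, 0], [0, 0, 0], 1],
  [[0, 0.9, 0], [0, 0, 0], 1],
  [[0, 0.6, 0], [0, 0, 0], 1],
  [[0, 0.3, 0], [0, 0, 0], 1],
  [[0, 0.2, 0], [0, 0, 0], 1],
  [[0, 0.1, 0], [0, 0, 0], 1],
  [[0, 0, 0], [0, 0, 0], 1],
  [[0, 0, 0], [0, 0, 0], 1],
])

```text
time: 22.85
tool_pos: [0.6124, -0.2823, 0.0209]
tool_rot: [-0.498, 0.499, 0.501, -0.501]
contact_force: [-0.3, -0.0, 0.2]
gripper_width: 0.272
```

Request:
drive_tool([
  [[0, 0.1, 0], [0, 0, 0], 1],
  [[0, 0, 0], [0, 0, 0], 1],
  [[0, 0, 0], [0, 0, 0], 1],
])

```text
time: 23.15
tool_pos: [0.6121, -0.2821, 0.0178]
tool_rot: [-0.498, 0.499, 0.501, -0.501]
contact_force: [0.4, -0.0, 0.0]
gripper_width: 0.27
```

Request:
drive_tool([
  [[0, 0.07, 0], [0, 0, 0], 1],
  [[0, 0, 0], [0, 0, 0], 1],
  [[0, 0, 0], [0, 0, 0], 1],
])

```text
time: 23.45
tool_pos: [0.6121, -0.2821, 0.0177]
tool_rot: [0.499, -0.499, -0.501, 0.501]
contact_force: [-3.2, 2.3, 8.7]
gripper_width: 0.27
```

Contact at z = 0.0177. I'll release, rise, and widen the jaws for the small plug.

Request:
drive_tool([
  [[0, 0, 0], [0, 0, 0], 0.5],
  [[0, 0, 0], [0, 0, 0], 0.2],
  [[0, 0, 0], [0, 0, 0], 0.1],
  [[0, 0, 0], [0, 0, 0], 0.1],
  [[0, -0.3, 0], [0, 0, 0], 0.1],
  [[0, -0.8, 0], [0, 0, 0], 0],
  [[0, -1, 0], [0, 0, 0], -0.1],
  [[0, -1, 0], [0, 0, 0], -0.1],
  [[0, -1, 0], [0, 0, 0], -0.1],
  [[0, 0, 0], [0, 0, 0], -0.1],
  [[0, 0, 0], [0, 0, 0], -0.1],
])

```text
time: 24.55
tool_pos: [0.6121, -0.282, 0.1189]
tool_rot: [-0.498, 0.499, 0.501, -0.501]
contact_force: [-0.3, -0.8, -0.7]
gripper_width: 0.55
```

```bash
python3 -c "
from h import *
plan([.6542,-.0692,.12])"
```

```text
tcp [ 0.6121 -0.282   0.1189] t 24.6 w 0.55 F [-0.3 -0.8 -0.7] jaw 90.3 q6 -2.12 level err deg [ 0.07  0.   -0.05]
  turn y (units): 0.00  shift units: [ 8.5  -0.05 -1.73]
```

Request:
drive_tool([
  [[0.5, 0, -0.1], [0, 0, 0], -0.1],
  [[1, 0, -0.2], [0, 0, 0], -0.1],
  [[1, 0, -0.2], [0, 0, 0], -0.1],
  [[1, 0, -0.2], [0, 0, 0], -0.1],
  [[1, 0, -0.2], [0, 0, 0], -0.1],
  [[1, 0, -0.2], [0, 0, 0], -0.1],
  [[1, 0, -0.2], [0, 0, 0], -0.1],
  [[1, 0, -0.2], [0, 0, 0], -0.1],
  [[1, 0, -0.2], [0, 0, 0], -0.1],
  [[0, 0.7, 0], [0, 0, 0], -0.1],
  [[0, 0.7, 0], [0, 0, 0], -0.1],
  [[0, 0, 0], [0, 0, 0], -0.1],
])

```text
time: 25.75
tool_pos: [0.6493, -0.0687, 0.0771]
tool_rot: [0.502, -0.496, -0.499, 0.503]
contact_force: [-1.0, 0.7, 0.1]
gripper_width: 0.552
```

```bash
python3 -c "
from h import *
plan([.6542,-.0692,.015])
f=manip.grab_frame('side');cv2.imwrite('pics/s7.png',cv2.resize(f['img'][80:230,200:400],(800,600),interpolation=2))"
```

```text
tcp [ 0.6493 -0.0687  0.0771] t 25.8 w 0.552 F [-1.   0.7  0.1] jaw 90.3 q6 -1.79 level err deg [-0.54  0.    0.11]
  turn y (units): 0.00  shift units: [-0.02  2.49 -0.2 ]
```

View pics/s7.png

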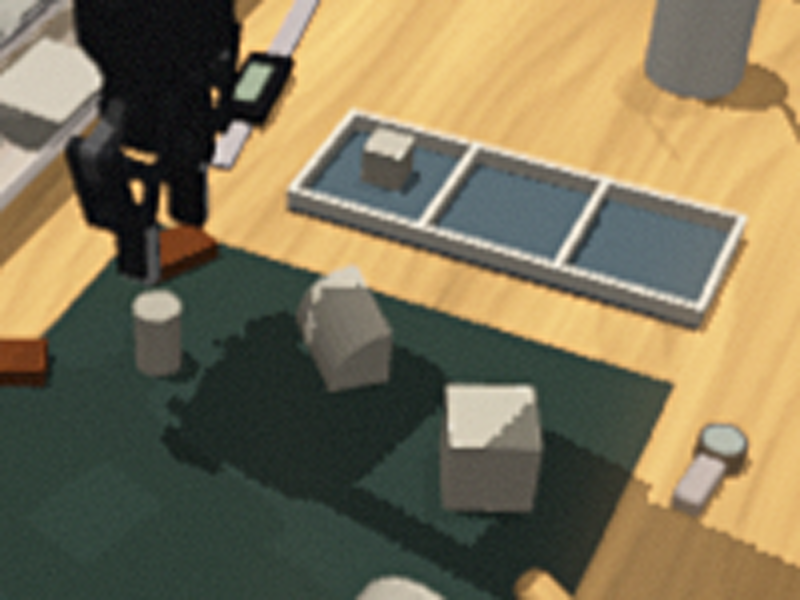

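The small cube sits flat in the far compartment at (388,158), and the jaws are over the small plug at (158,330). The xy offset is only lag, so I'll descend straight down.

Request:
drive_tool([
  [[0, 0, 0], [0, 0, 0], -0.1],
  [[0, 0.6, 0], [0, 0, 0], -0.1],
  [[0, 0.9, 0], [0, 0, 0], -0.1],
  [[0, 0.7, 0], [0, 0, 0], -0.1],
  [[0, 0.4, 0], [0, 0, 0], -0.1],
  [[0, 0, 0], [0, 0, 0], -0.1],
  [[0, 0, 0], [0, 0, 0], 0.2],
  [[0, 0, 0], [0, 0, 0], 0.4],
  [[0, 0, 0], [0, 0, 0], 0.6],
  [[0, 0, 0], [0, 0, 0], 1],
  [[0, 0, 0], [0, 0, 0], 1],
  [[0, 0, 0], [0, 0, 0], 1],
])

```text
time: 27.0
tool_pos: [0.6542, -0.0693, 0.0196]
tool_rot: [-0.498, 0.499, 0.502, -0.501]
contact_force: [-0.2, 0.4, 4.9]
gripper_width: 0.269
```

Request:
drive_tool([
  [[0, -0.3, 0], [0, 0, 0], 1],
  [[0, -0.8, 0], [0, 0, 0], 1],
  [[0, -0.9, 0], [0, 0, 0], 1],
  [[0, -0.9, 0], [0, 0, 0], 1],
  [[0, -0.5, 0], [0, 0, 0], 1],
  [[0, -0.2, 0], [0, 0, 0], 1],
  [[0, 0, 0], [0, 0, 0], 1],
  [[0, 0, 0], [0, 0, 0], 1],
])

```text
time: 27.8
tool_pos: [0.6522, -0.0689, 0.1066]
tool_rot: [0.499, -0.498, -0.501, 0.502]
contact_force: [-0.5, 0.1, -0.6]
gripper_width: 0.262
```

```bash
python3 -c "
from h import *
plan([.525,-.2815,.11])"
```

```text
tcp [ 0.6522 -0.0689  0.1066] t 27.8 w 0.262 F [-0.5  0.1 -0.6] jaw 90.3 q6 -1.79 level err deg [-0.13  0.    0.03]
  turn y (units): 0.00  shift units: [-8.48 -0.14  5.13]
```

Request:
drive_tool([
  [[-0.5, 0, 0.3], [0, 0, 0], 1],
  [[-0.9, 0, 0.54], [0, 0, 0], 1],
  [[-0.9, 0, 0.54], [0, 0, 0], 1],
  [[-0.9, 0, 0.54], [0, 0, 0], 1],
  [[-0.9, 0, 0.54], [0, 0, 0], 1],
  [[-0.9, 0, 0.54], [0, 0, 0], 1],
  [[-0.9, 0, 0.54], [0, 0, 0], 1],
  [[-0.9, 0, 0.54], [0, 0, 0], 1],
  [[-0.9, 0, 0.54], [0, 0, 0], 1],
  [[-0.8, 0, 0.5], [0, 0, 0], 1],
  [[0, 0, 0], [0, 0, 0], 1],
  [[0, 0, 0], [0, 0, 0], 1],
])

```text
time: 29.0
tool_pos: [0.5253, -0.2825, 0.1072]
tool_rot: [-0.5, 0.498, 0.501, -0.501]
contact_force: [-0.1, 0.4, 0.3]
gripper_width: 0.267
```

Request:
drive_tool([
  [[0, 0.5, 0], [0, 0, 0], 1],
  [[0, 0.8, 0], [0, 0, 0], 1],
  [[0, 0.8, 0], [0, 0, 0], 1],
  [[0, 0.5, 0], [0, 0, 0], 1],
  [[0, 0.3, 0], [0, 0, 0], 1],
  [[0, 0.1, 0], [0, 0, 0], 1],
  [[0, 0, 0], [0, 0, 0], 1],
  [[0, 0, 0], [0, 0, 0], 1],
])

```text
time: 29.8
tool_pos: [0.5269, -0.2827, 0.0341]
tool_rot: [-0.498, 0.499, 0.501, -0.501]
contact_force: [0.5, 0.2, -1.0]
gripper_width: 0.267
```

Request:
drive_tool([
  [[0, 0.2, 0], [0, 0, 0], 1],
  [[0, 0.15, 0], [0, 0, 0], 1],
  [[0, 0.05, 0], [0, 0, 0], 1],
  [[0, 0, 0], [0, 0, 0], 1],
  [[0, 0, 0], [0, 0, 0], 1],
])

```text
time: 30.3
tool_pos: [0.5263, -0.2824, 0.0236]
tool_rot: [0.499, -0.499, -0.501, 0.501]
contact_force: [-2.2, 1.2, 4.2]
gripper_width: 0.266
```

Contact at the expected height. Release and retreat.

Request:
drive_tool([
  [[0, 0, 0], [0, 0, 0], 0.5],
  [[0, 0, 0], [0, 0, 0], 0.3],
  [[0, 0, 0], [0, 0, 0], 0.1],
  [[0, 0, 0], [0, 0, 0], 0.1],
  [[0, -0.3, 0], [0, 0, 0], 0.1],
  [[0, -0.8, 0], [0, 0, 0], 0.1],
  [[0, -1, 0], [0, 0, 0], 0],
  [[0, -1, 0], [0, 0, 0], -0.5],
  [[0, -0.8, 0], [0, 0, 0], -0.7],
  [[0, 0, 0], [0, 0, 0], -0.7],
  [[0, 0, 0], [0, 0, 0], -0.7],
])

```text
time: 31.4
tool_pos: [0.5263, -0.2824, 0.1208]
tool_rot: [-0.498, 0.499, 0.501, -0.501]
contact_force: [0.2, 0.8, 0.6]
gripper_width: 0.852
```

```bash
python3 -c "
from h import *
plan([.4612,-.0649,.12],24.2,90)"
```

```text
tcp [ 0.5263 -0.2824  0.1208] t 31.4 w 0.852 F [0.2 0.8 0.6] jaw 90.3 q6 -2.19 level err deg [ 0.04  0.   -0.03]
  turn y (units): -4.78  shift units: [ 9.    0.03 -1.19]
```

Request:
drive_tool([
  [[0, 0, 0], [0, -0.96, 0], -0.7],
  [[0, 0, 0], [0, -0.96, 0], -0.7],
  [[0, 0, 0], [0, -0.96, 0], -0.7],
  [[0, 0, 0], [0, -0.95, 0], -0.7],
  [[0, 0, 0], [0, -0.95, 0], -0.7],
  [[1, 0, -0.13], [0, 0, 0], -0.7],
  [[1, 0, -0.13], [0, 0, 0], -0.7],
  [[1, 0, -0.13], [0, 0, 0], -0.7],
  [[1, 0, -0.13], [0, 0, 0], -0.7],
  [[1, 0, -0.13], [0, 0, 0], -0.7],
  [[1, 0, -0.13], [0, 0, 0], -0.7],
  [[1, 0, -0.13], [0, 0, 0], -0.7],
])

```text
time: 32.6
tool_pos: [0.4736, -0.112, 0.1184]
tool_rot: [0.385, -0.383, -0.593, 0.594]
contact_force: [-0.1, 0.1, -0.0]
gripper_width: 0.849
```

Request:
drive_tool([
  [[1, 0, -0.14], [0, 0, 0], -0.7],
  [[1, 0, -0.14], [0, 0, 0], -0.7],
  [[0, 0.6, 0], [0, 0, 0], -0.7],
  [[0, 0.6, 0], [0, 0, 0], -0.7],
  [[0, 0, 0], [0, 0, 0], -0.7],
  [[0, 0, 0], [0, 0, 0], -0.7],
  [[0, 0, 0], [0, 0, 0], -0.7],
])

```text
time: 33.3
tool_pos: [0.4612, -0.0651, 0.0907]
tool_rot: [0.384, -0.384, -0.594, 0.594]
contact_force: [0.4, -0.3, -0.2]
gripper_width: 0.849
```

```bash
python3 -c "
from h import *
plan([.4612,-.0649,.018],24.2,90)
f=manip.grab_frame('side');cv2.imwrite('pics/s8.png',cv2.resize(f['img'][80:290,220:500],(800,600),interpolation=2))"
```

```text
tcp [ 0.4612 -0.0651  0.0907] t 33.3 w 0.849 F [ 0.4 -0.3 -0.2] jaw 114.2 q6 -2.29 level err deg [ 0.  0. -0.]
  turn y (units): -0.00  shift units: [ 0.01  2.91 -0.  ]
```

View pics/s8.png

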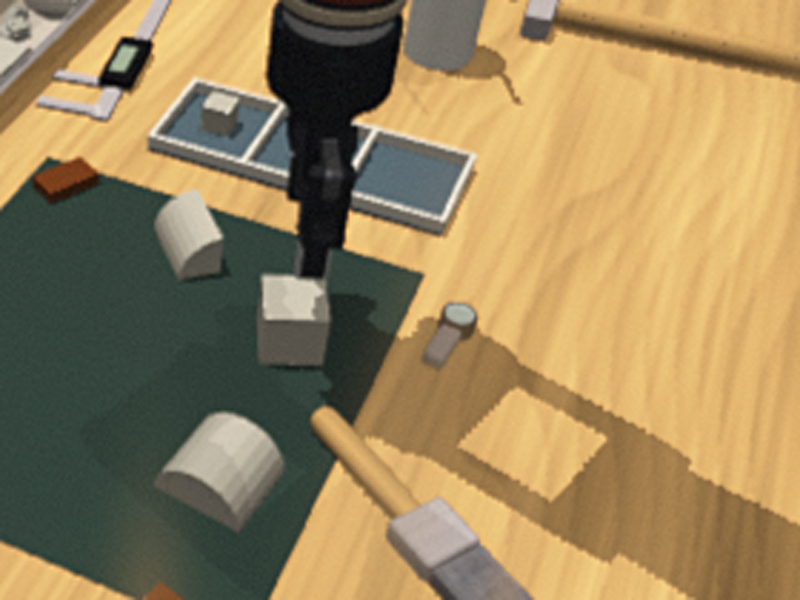

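The large cube is at (293,320), squarely under the jaws, and the small cube is in its compartment at (220,113). The brush handle end at (325,415) is close, so I'll narrow the opening a bit before descending.

Request:
drive_tool([
  [[0, 0, 0], [0, 0, 0], -0.5],
  [[0, 0, 0], [0, 0, 0], -0.5],
  [[0, 0.5, 0], [0, 0, 0], -0.5],
  [[0, 0.9, 0], [0, 0, 0], -0.5],
  [[0, 0.9, 0], [0, 0, 0], -0.5],
  [[0, 0.4, 0], [0, 0, 0], -0.5],
  [[0, 0.1, 0], [0, 0, 0], -0.5],
  [[0, 0, 0], [0, 0, 0], -0.5],
])

```text
time: 34.15
tool_pos: [0.461, -0.0649, 0.0204]
tool_rot: [0.384, -0.384, -0.594, 0.594]
contact_force: [0.4, 0.1, 1.4]
gripper_width: 0.749
```

Request:
drive_tool([
  [[0, 0, 0], [0, 0, 0], -0.3],
  [[0, 0, 0], [0, 0, 0], 0],
  [[0, 0, 0], [0, 0, 0], 1],
  [[0, 0, 0], [0, 0, 0], 1],
  [[0, 0, 0], [0, 0, 0], 1],
  [[0, 0, 0], [0, 0, 0], 1],
])

```text
time: 34.75
tool_pos: [0.4624, -0.0652, 0.0221]
tool_rot: [-0.383, 0.385, 0.594, -0.593]
contact_force: [-0.5, 0.8, 4.9]
gripper_width: 0.51
```

Request:
drive_tool([
  [[0, -0.3, 0], [0, 0, 0], 1],
  [[0, -0.7, 0], [0, 0, 0], 1],
  [[0, -0.9, 0], [0, 0, 0], 1],
  [[0, -0.8, 0], [0, 0, 0], 1],
  [[0, -0.4, 0], [0, 0, 0], 1],
  [[0, 0, 0], [0, 0.95, 0], 1],
  [[0, 0, 0], [0, 0.95, 0], 1],
  [[0, 0, 0], [0, 0.95, 0], 1],
  [[0, 0, 0], [0, 0.95, 0], 1],
  [[0, 0, 0], [0, 0.95, 0], 1],
  [[0, 0, 0], [0, 0, 0], 1],
  [[0, 0, 0], [0, 0, 0], 1],
])

```text
time: 35.95
tool_pos: [0.4606, -0.0648, 0.0975]
tool_rot: [0.498, -0.497, -0.502, 0.503]
contact_force: [-0.7, -0.3, -2.9]
gripper_width: 0.513
```

```bash
python3 -c "
from h import *
plan([.44,-.2815,.1])"
```

```text
tcp [ 0.4606 -0.0648  0.0975] t 36.0 w 0.513 F [-0.7 -0.3 -2.9] jaw 90.6 q6 -1.88 level err deg [-0.07  0.    0.02]
  turn y (units): 0.00  shift units: [-8.66 -0.1   0.91]
```

Request:
drive_tool([
  [[-0.4, 0, 0.05], [0, 0, 0], 1],
  [[-0.9, 0, 0.1], [0, 0, 0], 1],
  [[-0.9, 0, 0.1], [0, 0, 0], 1],
  [[-0.9, 0, 0.1], [0, 0, 0], 1],
  [[-0.9, 0, 0.1], [0, 0, 0], 1],
  [[-0.9, 0, 0.1], [0, 0, 0], 1],
  [[-0.9, 0, 0.1], [0, 0, 0], 1],
  [[-0.9, 0, 0.1], [0, 0, 0], 1],
  [[-0.9, 0, 0.1], [0, 0, 0], 1],
  [[-0.9, 0, 0.1], [0, 0, 0], 1],
  [[-0.2, 0, 0], [0, 0, 0], 1],
  [[0, 0, 0], [0, 0, 0], 1],
])

```text
time: 37.15
tool_pos: [0.4388, -0.2834, 0.098]
tool_rot: [-0.498, 0.498, 0.502, -0.502]
contact_force: [-0.9, 0.9, -1.8]
gripper_width: 0.511
```

Request:
drive_tool([
  [[0, 0.4, 0], [0, 0, 0], 1],
  [[0, 0.8, 0], [0, 0, 0], 1],
  [[0, 0.7, 0], [0, 0, 0], 1],
  [[0, 0.4, 0], [0, 0, 0], 1],
  [[0, 0.2, 0], [0, 0, 0], 1],
  [[0, 0, 0], [0, 0, 0], 1],
  [[0, 0, 0], [0, 0, 0], 1],
])

```text
time: 37.85
tool_pos: [0.4396, -0.2827, 0.0362]
tool_rot: [-0.498, 0.498, 0.502, -0.502]
contact_force: [0.1, -0.3, -2.4]
gripper_width: 0.514
```

Request:
drive_tool([
  [[0, 0.2, 0], [0, 0, 0], 1],
  [[0, 0.1, 0], [0, 0, 0], 1],
  [[0, 0.08, 0], [0, 0, 0], 1],
  [[0, 0, 0], [0, 0, 0], 1],
  [[0, 0, 0], [0, 0, 0], 1],
])

```text
time: 38.35
tool_pos: [0.4392, -0.2827, 0.0261]
tool_rot: [0.498, -0.498, -0.502, 0.502]
contact_force: [0.8, -0.5, -1.4]
gripper_width: 0.514
```

At the placing height, just touching. Release, rise and swing clear.

Request:
drive_tool([
  [[0, 0.03, 0], [0, 0, 0], 1],
  [[0, 0, 0], [0, 0, 0], 0.3],
  [[0, 0, 0], [0, 0, 0], 0],
  [[0, 0, 0], [0, 0, 0], -0.3],
  [[0, 0, 0], [0, 0, 0], -0.5],
  [[0, 0, 0], [0, 0, 0], -0.5],
  [[0, -0.3, 0], [0, 0, 0], -0.5],
  [[0, -0.8, 0], [0, 0, 0], -0.5],
  [[0, -1, 0], [0, 0, 0], -0.5],
  [[0, -1, 0], [0, 0, 0], -0.5],
  [[0, -1, 0], [0, 0, 0], -0.5],
  [[0, -1, 0], [0, 0, 0], -0.5],
])

```text
time: 39.55
tool_pos: [0.4391, -0.2826, 0.1544]
tool_rot: [-0.498, 0.498, 0.502, -0.502]
contact_force: [0.2, 0.4, -0.7]
gripper_width: 0.75
```

Request:
drive_tool([
  [[1, -0.5, 0], [0, 0, 0], -0.5],
  [[1, -0.5, 0], [0, 0, 0], -0.5],
  [[1, 0, 0], [0, 0, 0], -0.5],
  [[1, 0, 0], [0, 0, 0], -0.5],
  [[1, 0, 0], [0, 0, 0], -0.5],
  [[1, 0, 0], [0, 0, 0], -0.5],
  [[1, 0, 0], [0, 0, 0], -0.5],
  [[1, 0, 0], [0, 0, 0], -0.5],
  [[1, 0, 0], [0, 0, 0], -0.5],
  [[1, 0, 0], [0, 0, 0], -0.5],
  [[0, 0, 0], [0, 0, 0], -0.5],
  [[0, 0, 0], [0, 0, 0], -0.5],
])

```text
time: 40.75
tool_pos: [0.4372, -0.0326, 0.1782]
tool_rot: [-0.497, 0.498, 0.502, -0.502]
contact_force: [0.1, -0.7, -0.8]
gripper_width: 0.747
```

Run:
```python
from h import *
f=manip.grab_frame('top');cv2.imwrite('pics/t9.png',cv2.resize(f['img'],(800,600),interpolation=2));C=cloud(f)
g=manip.grab_frame('side');cv2.imwrite('pics/s9.png',cv2.resize(g['img'],(800,600),interpolation=2));D=cloud(g)
for n,(x,y),h in [("billet",(.577,.305),.016),("tall",(.493,.3145),.080),("scube",(.612,-.282),.029),("splug",(.526,-.282),.044),("lcube",(.44,-.282),.049)]:
  for nm,c in(("top",C),("side",D)):
    W=c.reshape(-1,3);W=W[(abs(W[:,0]-x)<.04)&(abs(W[:,1]-y)<.04)&(abs(W[:,2]-h)<.006)]
    if len(W)>8: print(n,nm,len(W),"med",np.median(W,0).round(4),"tilt",np.degrees(np.linalg.lstsq(np.c_[W[:,:2]-W[:,:2].mean(0),np.ones(len(W))],W[:,2],rcond=None)[0][:2]).round(1))
print(manip.state()["time"])
```

```text
billet top 365 med [0.5761 0.3048 0.0161] tilt [0.8 1.5]
billet side 634 med [0.5732 0.3099 0.0158] tilt [ 0.1 -1.1]
tall top 342 med [0.4919 0.3107 0.0801] tilt [0.8 1.9]
tall side 596 med [0.4924 0.315  0.0798] tilt [ 1.  -1.2]
scube top 156 med [ 0.6095 -0.2824  0.0286] tilt [-1.1 -2.8]
scube side 86 med [ 0.6105 -0.277   0.0283] tilt [-0. -3.]
splug top 122 med [ 0.5269 -0.2821  0.0436] tilt [-0.5 -2.5]
lcube top 498 med [ 0.4387 -0.283   0.0488] tilt [-0.1 -0.1]
lcube side 271 med [ 0.4398 -0.2773  0.0483] tilt [ 0.  -1.1]
40.85
```

View pics/t9.png

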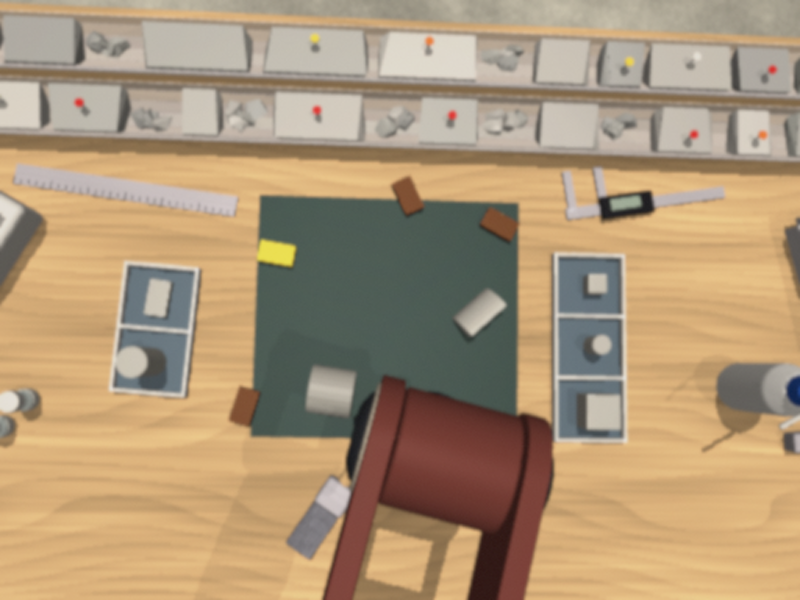

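View pics/s9.png

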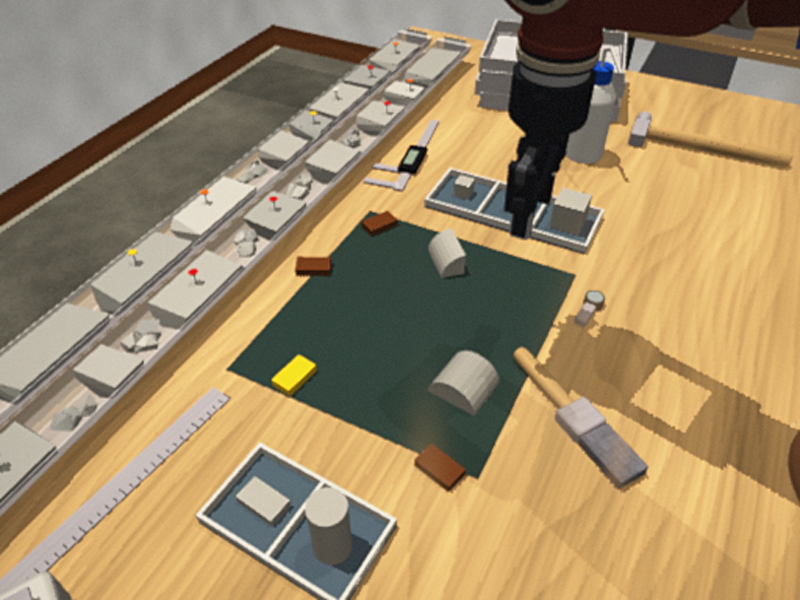

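The top view shows all five specimens seated: billet (157,298), tall plug (132,362), small cube (597,284), small plug (600,345) and large cube (602,411). Top heights match the specimen height plus the 4 mm floor, and the half-round (331,390) and quarter-round (480,312) haven't moved. The side view agrees, except that the gripper hides the small plug there. Handing in.

```bash
python3 -c "
from h import *
print(manip.job_done())"
```

```text
the job is handed in; nothing more can be done
None
```

Both kits are made up and the job is handed in, at about 41 s of the 128 s allowed. No verdict was reported.

- **Two-compartment tray:** it holds the billet and the tall plug.
- **Three-compartment tray:** it holds the small cube, the small plug and the large cube, in that order from far to near.

**Last checks:**
- **Heights:** top-face heights were 16, 80, 29, 44 and 49 mm for the billet, tall plug, small cube, small plug and large cube. Each is within 1 mm of the specimen's height plus the 4 mm floor.
- **Tilt:** fitted tilts were 3° or less, which is within measurement noise. The limit of 0.1 rad is about 5.7°.
- **Half-round and quarter-round:** both are at the same pixel positions as at the start.

**Disagreements and gaps:**
- The two cameras differed by up to about 6 mm in y, because the side camera also sees the sides of the specimens. This is harmless for 80 x 90 mm compartments.
- The gripper hid the small plug in the last side view, so only the top camera confirms it.
- The tall plug was released 1 to 2 mm above the tray floor, with no contact force felt first. It stands upright.

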